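Pack the condiment caddy and close its cover

ROBOT

A 6-joint arm with a two-finger parallel gripper is mounted at the origin on the work surface. World frame = base frame: x ahead of the robot, y to its left, z up, the work surface at z = 0. Lengths are in m, angles in rad, forces in N, time in s.
With the tool pointing down it reaches from about 0.35 to 1 m from the base axis. Payload 7.1 kg.
Tool frame: the origin (TCP) lies between the finger pads; the fingertips stand 22 mm ahead of it and the grasp point (between the pads) lies 3 mm ahead of it; z points along the fingers, y is the line along which they close (so a half turn about z gives the same grasp; the last joint's range is limited). The gripper opens to 85 mm and grips with 20 to 120 N. Pads are 22 mm wide; open, the fingers measure 114 mm over their backs; the gripper's body (76 mm by 85 mm) begins 54 mm behind the grasp point. The pads swing forward as they close: fully open they stand 13 mm farther back than shut.
Start: joints at [-1.171, 0.423, 1.63, -0, 1.089, -0.019], TCP at [0.254, -0.571, 0.253] pointing down, gripper open.
Joint ranges: [-3, 3], [-0.9, 2.11], [0.09, 2.58], [-1.31, 4.45], [0.11, 2.69], [-2.54, 2.54]. Speed limits (rad/s): [2.39, 2.39, 3.01, 3.14, 3.14, 3.14].

INTERFACE

Orientations are given as a rotation vector (axis times angle).
In Python, from rig import manip gives the robot as it stands. The module is installed in compiled form; this text tells all that it offers. Calls block until the motion is done:
- manip.move_to(position, orientation): joint-space move of the TCP to a pose.
- manip.servo_line(position, orientation=None, rate=0.15): straight line of the TCP; orientation=None keeps the orientation; rate is the mean speed in m/s.
- manip.set_joints(angles): joint-space move.
- manip.command_gripper(opening, f_grip=None): finger opening in m; f_grip is the grip in N (None keeps the last); returns when the fingers have stopped.
- manip.hold(seconds).
- manip.solve_ik(position, orientation): joint angles nearest the present ones, or None.
- manip.camera(name): name is "side" or "top"; returns a dict with "image" (420x560x3 uint8, red, green, blue), "fx", "fy", "cx", "cy" (pixels), "k1" (the pictures are not rectified: a ray, as slopes to the right and down, at radius r is drawn at 1 + k1 r^2 times it, then the intrinsics apply), "cam_to_world" (4x4, takes a point from camera to world coordinates). Camera axes: x right, y down, z forward; pixel columns grow to the right and rows downward; lengths in m; the calibration is good to about 2 mm. A picture is of the moment at which its call begins. There is no depth.
A pose or a line that the arm cannot do raises manip.IKError and nothing moves.
- manip.sign_off(): hands the job in; it is judged then, once.
Readings, each from a call of its own:
- manip.get_time(): time.
- manip.get_joint_positions(): joint angles.
- manip.get_joint_vel(): joint speeds.
- manip.get_tau(): joint torques, N m.
- manip.get_position(): TCP position.
- manip.get_ee_rot(): TCP orientation.
- manip.get_contact_force(): force on the tool from outside, world axes, zero at the start.
- manip.get_torque(): the same for the moment, N m.
- manip.get_width(): finger opening in m.
- manip.get_grip_force(): force on a finger pad.
Only numpy, scipy, OpenCV 4.12 (cv2) and the standard library are available. Lean on these libraries where they do the work, as an engineer would, in place of code of your own. Each camera call takes 0.05 s, during which the arm holds its last target. There are 200 camera calls.

TASK

Tidy the restaurant table: stand the round shaker and the flat-sided tin upright in the green caddy, in a row with the jar that is already in it, setting each down rather than dropping it. Then lower the caddy's hinged cover gently until it is fully closed, under control all the way instead of letting it fall, and leave the other tableware where it is.

Things in the scene. Friction and masses are not known exactly. Their poses are not given: they have to be found in the camera images.
- caddy: Green plastic open tray, fixed to the table, outside 80 (x) by 208 (y) by 50 mm high; walls and floor 4 mm, so inside 72 by 200 by 46 mm deep. Origin: centre of its underside. y runs along its length towards the hinged end, where the jar stands; the rest of the row is free. Things stand in one row along y, 36 to 42 mm above the rim, so grip them across the tray (along its x) above the walls.
- cover (a joint): Angle of the caddy's green cover: 0 closed, positive open; starts about 1.5 to 1.8 rad, stop at 1.9. A hollow cap 88 mm wide, 220 long, 51 high, walls 3 mm, 0.3 kg; closed, its top is 101 mm above the table, with room for things up to 94 mm tall in the tray. Hinge friction (0.2 N m) holds it wherever it is left above about 0.8 rad; lower down it falls shut if let go.
- cover_hinge (a point): Middle of the hinge line, 50 mm above the table at the +y end of the caddy (caddy frame: 0, 104, 50.5 mm). The hinge axis is the caddy's x. Its orientation turns with the cover and equals the caddy's when closed.
- cover_bar (a point): Centre of the round steel handle bar, 12 mm thick, 66 long, parallel to the hinge, on two end arms 52 mm out from the cover's free end. Cover frame: -269 mm in y, 42 in z from the hinge; cover upright: on top, about 320 mm above the table; closed: 92 mm above it, off the tray's -y end. Pinch from above, fingers on the two sides along the caddy's y; it rolls between the pads as the cover turns.
- shaker: Round white shaker with a flat steel top, 60 mm diameter (straight sides up to 84 mm), 88 mm tall, about 0.22 kg, standing loose on the table. Origin: centre of its underside, z up along its axis.
- tin: Flat-sided steel tin, 50 (its x) by 66 (its y) by 84 mm tall, about 0.2 kg, standing loose on the table. Origin: centre of its underside. With its y along the caddy's y it fits the row, its 50 mm across the caddy.
- jar: Amber jar with a black cap, 54 mm diameter, 82 mm tall, already standing loose in the +y (hinge) end of the caddy, to stay there. Origin: centre of its underside.
- mug: White mug, 86 mm wide, 78 mm tall; bystander. Origin: centre of its underside, as for all below.
- tumbler: Clear cup, 70 mm wide, 85 mm tall; bystander.
- plate: White side plate, 190 mm wide, 20 mm high; bystander.
- bottle: Green bottle, 60 mm wide, 170 mm tall; bystander.
- spoon: Steel spoon, 180 mm long, lying flat; bystander.
- bill_tube: Short amber tube for the bill, 60 mm wide, 55 mm tall; bystander.
- napkins: Black napkin dispenser, 80 by 120 by 110 mm; bystander.
There are look-alikes about, which are no part of the job. Leave any pink or turquoise look-alike of the jar alone.

How it is judged:
By the outcome, as a careful person would: the job done as asked, in the order asked, and still so for the second after the job is handed in, with the robot touching nothing.
It also fails if it takes over 72 s, if anything falls off the work surface, if the arm or the gripper's body presses on something with over 40 N, if the wrist force passes 120 N, or if a joint passes its speed limit or range.

## Working session

There is one attempt and no reset: what is moved stays moved. The work goes in short steps, each a Python script; the robot and the scene stay as the last script left them, time stands still between calls to the robot, and variables do not carry over. Pictures are saved under pics/ and viewed, at most 10 in all, crops included, and the job is handed in when it is done.

```bash
mkdir -p pics; python3 - <<'E'
from rig import manip
import cv2, numpy as np
for n in("top","side"):
    c=manip.camera(n); im=c.pop("image"); np.save(f"pics/{n}0.npy",im)
    np.savez(f"pics/{n}0.npz",**c)
    cv2.imwrite(f"pics/{n}0.png",cv2.resize(im[...,::-1],(800,600),interpolation=cv2.INTER_CUBIC))
    print(n,c)
print(manip.get_time(),manip.get_ee_rot(),manip.get_width())
E
```

```text
top {'fx': 382.9071931331627, 'fy': 382.9071931331627, 'cx': 274.9822604234873, 'cy': 204.57207008526092, 'k1': 0.023022157489377717, 'cam_to_world': array([[-0.07249243, -0.97277722,  0.22011206,  0.37041101],
       [-0.9973672 ,  0.07028981, -0.01783293,  0.02036988],
       [ 0.00187583, -0.2208253 , -0.97531157,  1.03463529],
       [ 0.        ,  0.        ,  0.        ,  1.        ]])}
side {'fx': 426.94821084339287, 'fy': 426.94821084339287, 'cx': 287.52320124454934, 'cy': 211.05321131262696, 'k1': -0.12327061122599747, 'cam_to_world': array([[-9.85018600e-01, -1.36339936e-01,  1.05592513e-01,
         4.65607512e-01],
       [-1.72447906e-01,  7.77785459e-01, -6.04410042e-01,
         6.82824119e-01],
       [ 2.76904858e-04, -6.13564342e-01, -7.89644681e-01,
         9.81932078e-01],
       [ 0.00000000e+00,  0.00000000e+00,  0.00000000e+00,
         1.00000000e+00]])}
0.1 [-3.07164512e+00 -6.52780432e-01  4.10940242e-04] 0.08516296547334655
```

View pics/top0.png

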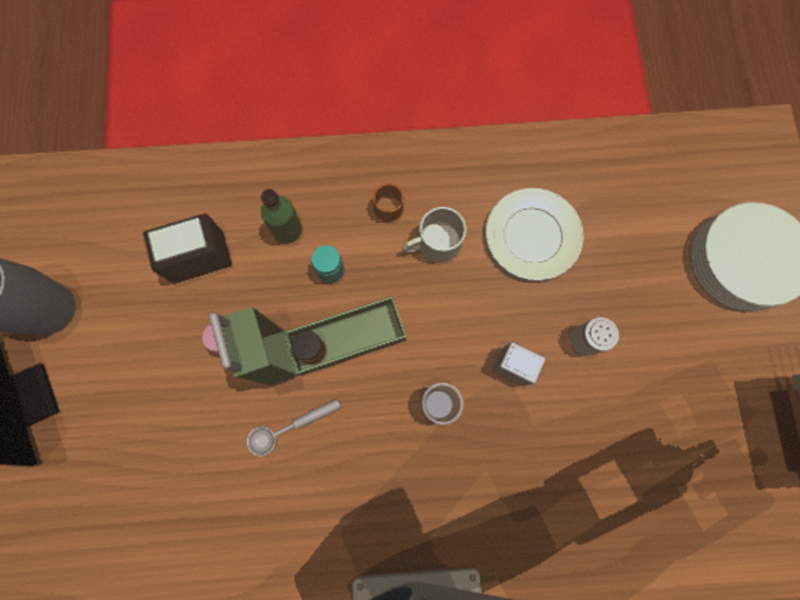

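View pics/side0.png

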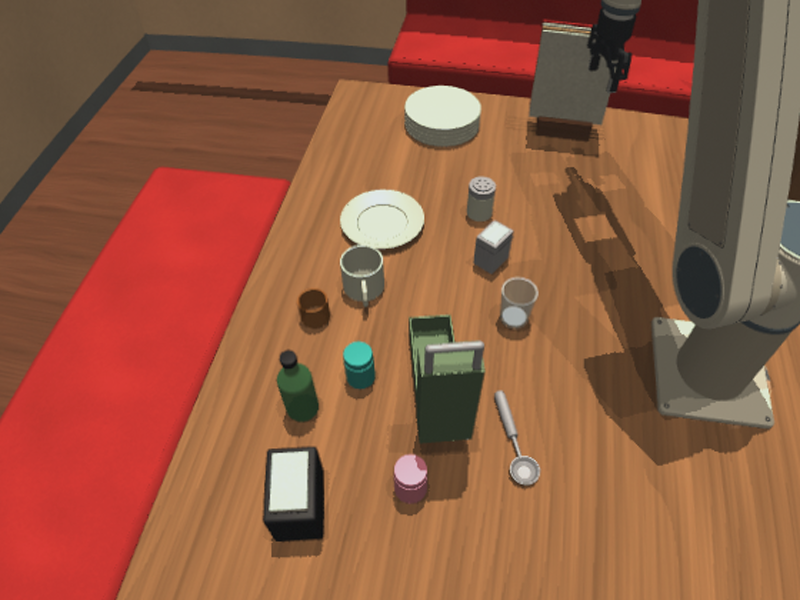

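Candidates (top picture): shaker at (600,334), whose only white neighbours are the tumbler (442,403), mug (442,235) and plates. Tin at (523,363), the only white-lidded box besides the napkins (188,245). The jar in the caddy is at (308,347); the look-alikes are turquoise (327,264) and pink (210,338). The bar is at (221,340). Next, a close crop to check the choice.

```bash
python3 - <<'E'
import cv2, numpy as np
t=np.load("pics/top0.npy")[...,::-1]; s=np.load("pics/side0.npy")[...,::-1]
def crop(im,x,y,w,h,k): return cv2.resize(im[y:y+h,x:x+w],None,fx=k,fy=k,interpolation=cv2.INTER_CUBIC)
out=np.zeros((600,800,3),np.uint8)
a=crop(t,140,205,160,72,5); out[:360,:800]=a           # caddy top view
b=crop(t,340,215,100,60,4); out[360:600,:400]=b           # tin+shaker
c=crop(s,320,115,60,80,3); out[360:600,400:580]=c        # side tin/shaker
d=crop(s,275,213,70,80,3); out[360:600,590:800]=d
cv2.imwrite("pics/crop1.png",out)
E
```

```text
(no output)
```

View pics/crop1.png

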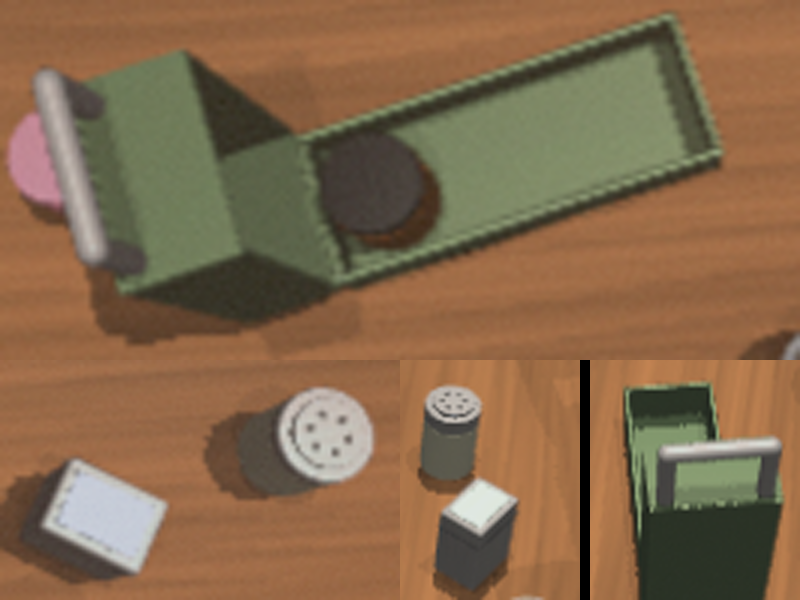

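```bash
cat >vis.py <<'E'
import numpy as np, cv2
class Cam:
    def __init__(s,c): s.K=np.array([[c["fx"],0,c["cx"]],[0,c["fy"],c["cy"]],[0,0,1.]]); s.d=np.array([float(c["k1"]),0,0,0]); s.T=c["cam_to_world"]
    def ray(s,p):
        u=cv2.undistortPoints(np.array([[p]],float),s.K,s.d)[0,0]; v=s.T[:3,:3]@[*u,1]; return s.T[:3,3],v/np.linalg.norm(v)
    def atz(s,p,z): o,v=s.ray(p); return o+v*(z-o[2])/v[2]
    def proj(s,P):
        q=np.linalg.inv(s.T); r=cv2.Rodrigues(q[:3,:3])[0]
        return cv2.projectPoints(np.array(P,float).reshape(-1,1,3),r,q[:3,3],s.K,s.d)[0][:,0]
def tri(rays):
    A=np.zeros((3,3));b=np.zeros(3)
    for o,v in rays: M=np.eye(3)-np.outer(v,v);A+=M;b+=M@o
    P=np.linalg.solve(A,b); return P,max(np.linalg.norm((np.eye(3)-np.outer(v,v))@(P-o)) for o,v in rays)
E
python3 - <<'E'
from vis import *
np.set_printoptions(precision=4,suppress=True)
t=Cam(np.load("pics/top0.npz"));s=Cam(np.load("pics/side0.npz"))
f=lambda p,k,o,l:((np.array(p)-l+.5)/k-.5+o)
A=lambda *p:f(p,5,(140,205),(0,0));B=lambda *p:f(p,4,(340,215),(0,360))
C=lambda *p:f(p,3,(320,115),(400,360));D=lambda *p:f(p,3,(275,213),(590,360))
for n,p,q in [("shaker",B(325,435),C(453,404)),("tin1",B(74,461),C(443,511)),("tin2",B(166,504),C(476,479)),("tin3",B(139,573),C(517,512)),("tin4",B(43,525),C(487,536)),
 ("rimA",A(677,13),D(626,386)),("rimB",A(721,163),D(711,384)),("bar1",A(47,75),D(664,455)),("bar2",A(93,255),D(776,445))]:
    P,e=tri([t.ray(p),s.ray(q)]);print(n,P,"err",e)
for n,p,z in [("shaker",B(325,435),.088),("tin1",B(74,461),.084),("tin2",B(166,504),.084),("tin3",B(139,573),.084),("tin4",B(43,525),.084),("rimA",A(677,13),.05),("rimB",A(721,163),.05),("rimC",A(300,138),.05),("rimD",A(335,288),.05),("jar",A(371,184),.082)]:
    print(n,"z given",t.atz(p,z))
for n,p,z in [("shaker",C(453,404),.088),("tin1",C(443,511),.084),("tin2",C(476,479),.084),("tin3",C(517,512),.084),("tin4",C(487,536),.084),("rimA",D(626,386),.05),("rimB",D(711,384),.05)]:
    print(n,"side z given",s.atz(p,z))
E
```

```text
shaker [ 0.4865 -0.3564  0.0808] err 0.0009037542604009674
tin1 [ 0.481  -0.1978  0.0815] err 0.0005893763500892085
tin2 [ 0.4519 -0.253   0.0761] err 0.0017206310457123905
tin3 [ 0.4092 -0.2358  0.0551] err 0.0008189198041459713
tin4 [ 0.4393 -0.1733  0.0811] err 0.0029980221899038855
rimA [0.5865 0.0027 0.0472] err 0.00031034192014092076
rimB [ 0.5084 -0.0147  0.0439] err 0.002876027580091018
bar1 [0.5198 0.2477 0.3178] err 0.0004899762114788059
bar2 [0.4511 0.23   0.3199] err 0.000470860925025016
shaker z given [ 0.4847 -0.3533  0.088 ]
tin1 z given [ 0.4801 -0.1971  0.084 ]
tin2 z given [ 0.4495 -0.2505  0.084 ]
tin3 z given [ 0.4088 -0.2283  0.084 ]
tin4 z given [ 0.442  -0.1732  0.084 ]
rimA z given [0.5855 0.0028 0.05  ]
rimB z given [ 0.5047 -0.0141  0.05  ]
rimC z given [0.5335 0.2025 0.05  ]
rimD z given [0.4551 0.1869 0.05  ]
jar z given [0.5025 0.162  0.082 ]
shaker side z given [ 0.4872 -0.3483  0.088 ]
tin1 side z given [ 0.4815 -0.1954  0.084 ]
tin2 side z given [ 0.4537 -0.2453  0.084 ]
tin3 side z given [ 0.4102 -0.2069  0.084 ]
tin4 side z given [ 0.4364 -0.1699  0.084 ]
rimA side z given [0.5864 0.0047 0.05  ]
rimB side z given [ 0.511  -0.0108  0.05  ]
```

Readings agree with the sizes given: tin top about 62×46 mm at z 0.08, rim 82 mm wide at z 0.046, bar at z 0.319, caddy yaw about 13.9°, jar at caddy y of about +69 mm. I'll take the shaker first, next to the jar.

```bash
cat >h.py <<'E'
from rig import manip as m
import numpy as np, cv2
from scipy.spatial.transform import Rotation as R
np.set_printoptions(precision=4,suppress=True)
YAW=0.243; C0=np.array([.5202,.0950])
E_=np.array([np.cos(YAW),np.sin(YAW)]); U_=np.array([-np.sin(YAW),np.cos(YAW)])
def cad(x,y,z): return np.array([*(C0+x*E_+y*U_),z])
def ori(a): # tool down, closing line at world angle a
    y=[np.cos(a),np.sin(a),0]; x=[-np.sin(a),np.cos(a),0]
    return R.from_matrix(np.c_[x,y,[0,0,-1]][:, :] if 0 else np.column_stack([np.cross(y,[0,0,-1]),y,[0,0,-1]])).as_rotvec()
def log(s): print(s,"t",round(m.get_time(),2),"pos",np.array(m.get_position()),"F",np.array(m.get_contact_force()),"w",round(m.get_width(),4),"g",round(m.get_grip_force(),1))
def snap(n,tag):
    c=m.camera(n); im=c.pop("image"); np.save(f"pics/{tag}.npy",im); np.savez(f"pics/{tag}.npz",**c); return im[...,::-1]
def pick(p,a):
    m.move_to([*p,.19],ori(a)); m.servo_line([*p,.074],rate=.2); log("down")
    m.command_gripper(.03,35); log("grip"); m.servo_line([*p,.23],rate=.2); log("up")
def lower(z0,n=12,dz=.001,thr=3):
    f0=m.get_contact_force()[2]
    for i in range(n):
        p=np.array(m.get_position()); z0-=dz; m.servo_line([*p0[:2],z0],rate=.02)
        f=m.get_contact_force()[2]
        if f-f0>thr: break
    log(f"touch step {i} f0 {f0:.2f}")
E
sed -i 's/R.from_matrix(.*)\.as_rotvec/R.from_matrix(np.column_stack([x,y,[0,0,-1]])).as_rotvec/' h.py
sed -i '/^def lower/,$d' h.py
cat >>h.py <<'E'
def lower(p,z0,n=8,dz=.001,thr=3):
    f0=m.get_contact_force()[2]
    for i in range(n):
        z0-=dz; m.servo_line([*p,z0],rate=.02)
        if m.get_contact_force()[2]-f0>thr: break
    log(f"touch step {i} f0 {f0:.2f}")
E
python3 - <<'E'
from h import *
a=np.radians(-36)
j=m.solve_ik([.4858,-.351,.19],ori(a)); print(j, ori(a))
for b in (YAW,YAW+np.pi/2,YAW-np.pi/2): print(m.solve_ik(cad(0,.148,.322),ori(b)))
if j is not None and abs(j[5])<1: pick([.4858,-.351],a)
im=snap("top","t1"); im2=snap("side","s1")
o=np.zeros((600,800,3),np.uint8); o[:300,:400]=im[60:360:1,130:530]; o[:300,400:800]=im2[40:340,100:500]
cv2.imwrite("pics/v1.png",o[:300]); 
E
```

```text
[-0.6455  0.4636  1.7336 -0.      0.9444 -0.0172] [2.7992 1.4263 0.    ]
[ 0.4356  0.2218  1.7501 -0.      1.1696  0.1926]
[ 0.4356  0.2218  1.7501  0.      1.1696 -1.3782]
[ 0.4356  0.2218  1.7501 -0.      1.1696  1.7634]
down t 2.07 pos [ 0.4861 -0.3519  0.0748] F [-0.9601 -0.3293  0.6227] w 0.0854 g 0.0
grip t 2.42 pos [ 0.4868 -0.3518  0.0757] F [-0.9007 -0.8177  7.1139] w 0.0588 g 37.0
up t 3.36 pos [ 0.4851 -0.3504  0.2288] F [ 0.1477  0.6743 -2.1318] w 0.0592 g 38.0
```

```bash
python3 - <<'E'
from h import *
p=cad(0,.007,.2)
m.move_to(p,ori(YAW)); m.servo_line([*p[:2],.15],rate=.2); log("hover")
im=snap("top","t2"); im2=snap("side","s2")
def crop(im,x,y,w,h,k): return cv2.resize(im[y:y+h,x:x+w],None,fx=k,fy=k,interpolation=cv2.INTER_CUBIC)
cv2.imwrite("pics/v2.png",np.hstack([crop(im,140,190,160,120,2.5),crop(im2,230,160,160,120,2.5)]))
E
```

```text
hover t 5.53 pos [0.5184 0.1011 0.1497] F [-0.1498 -0.2891 -1.2618] w 0.059 g 38.2
```

View pics/v2.png

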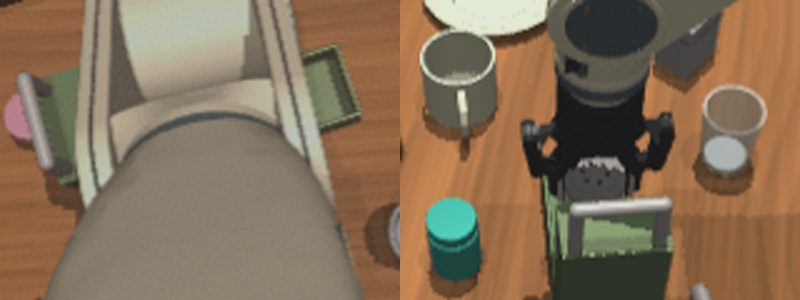

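The side view shows the shaker held upright between the fingers (top at about (597,178) in the crop), above the tray and in front of the upright cover. I'll lower it now.

```bash
python3 - <<'E'
from h import *
p=cad(0,.007,0)[:2]
m.servo_line([*p,.084],rate=.12); log("pre")
lower(p,.084)
m.command_gripper(.084,30); log("open")
m.servo_line([*p,.2],rate=.25)
q=[.4453,-.211]; a=np.radians(-30.4)
m.move_to([*q,.2],ori(a)); log("over tin")
im=snap("top","t3"); im2=snap("side","s3")
def crop(im,x,y,w,h,k): return cv2.resize(im[y:y+h,x:x+w],None,fx=k,fy=k,interpolation=cv2.INTER_CUBIC)
cv2.imwrite("pics/v3.png",np.vstack([crop(im,140,205,160,72,5),np.hstack([crop(im2,275,190,100,60,4),crop(im2,300,120,100,60,4)])]))
E
```

```text
pre t 6.33 pos [0.519  0.1019 0.0845] F [ 0.2121  0.2361 -1.1722] w 0.0592 g 38.2
touch step 4 f0 -1.17 t 7.58 pos [0.5186 0.1018 0.0797] F [-1.9542 -0.4259  7.8652] w 0.0593 g 39.1
open t 7.95 pos [0.5185 0.1018 0.0789] F [ 0.6102  0.0816 -0.1206] w 0.0839 g 0.0
over tin t 9.8 pos [ 0.4455 -0.2103  0.1996] F [ 0.4016  0.3465 -0.1596] w 0.084 g 0.0
```

View pics/v3.png

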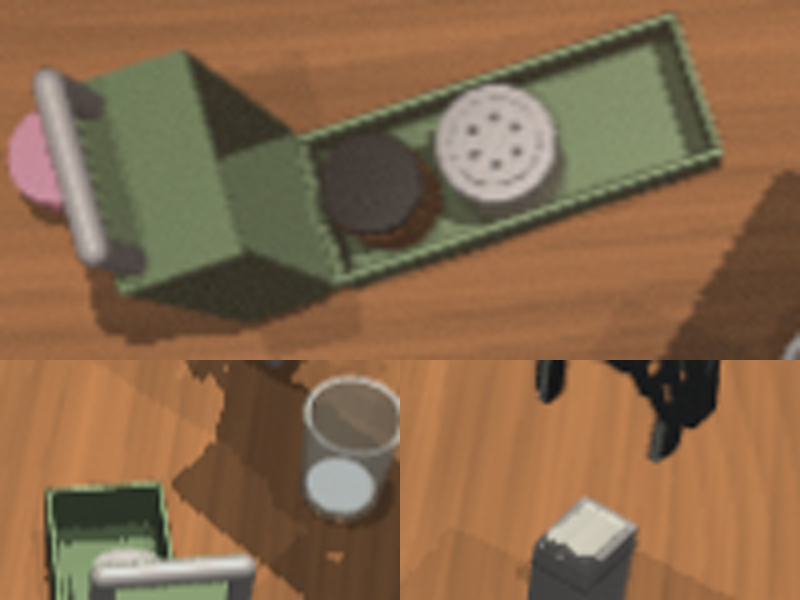

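The shaker stands upright in the tray next to the jar, with its top centre at (496,143) and the jar cap at (371,184) unmoved. The tin lies under the fingers. I'll check the free space.

```bash
python3 - <<'E'
from h import *; from vis import *
t=Cam(np.load("pics/top0.npz"))
f=lambda x,y:((np.array([x,y])+.5)/5-.5+[140,205])
def loc(n,px,z):
    P=t.atz(f(*px),z)[:2]-C0; print(n,P@E_*1e3,P@U_*1e3)
loc("shaker",(496,143),.092); loc("jar",(371,184),.086)
loc("rimA",(677,13),.05);loc("rimB",(721,163),.05)
loc("floorA? inner",(657,37),.05);
q=[.4453,-.211]
m.servo_line([*q,.074],rate=.2); log("down")
m.command_gripper(.03,35); log("grip"); m.servo_line([*q,.23],rate=.2); log("up")
p=cad(0,-.0625,.2); m.move_to(p,ori(YAW)); m.servo_line([*p[:2],.15],rate=.2); log("hover")
im=snap("top","t4"); im2=snap("side","s4")
def crop(im,x,y,w,h,k): return cv2.resize(im[y:y+h,x:x+w],None,fx=k,fy=k,interpolation=cv2.INTER_CUBIC)
cv2.imwrite("pics/v4.png",np.hstack([crop(im,180,190,100,120,4),crop(im2,265,150,100,120,4)]))
E
```

```text
shaker -2.407222918300737 3.62769100981715
jar -1.7668665403588504 68.81076441009886
rimA 41.253031943325375 -105.18223233343791
rimB -41.30806205039043 -102.16986799271017
floorA? inner 32.245839337522064 -91.19635704544277
down t 10.68 pos [ 0.4459 -0.2109  0.0745] F [ 0.0547 -0.653   0.4691] w 0.0839 g 0.0
grip t 11.09 pos [ 0.4461 -0.2114  0.0751] F [0.1649 0.6844 6.4365] w 0.0495 g 35.9
up t 12.03 pos [ 0.4446 -0.2106  0.2291] F [ 0.107  -1.0179 -1.9626] w 0.0499 g 36.5
hover t 13.45 pos [0.5349 0.0332 0.1499] F [-0.1331 -0.2659 -1.6592] w 0.0494 g 36.6
```

View pics/v4.png

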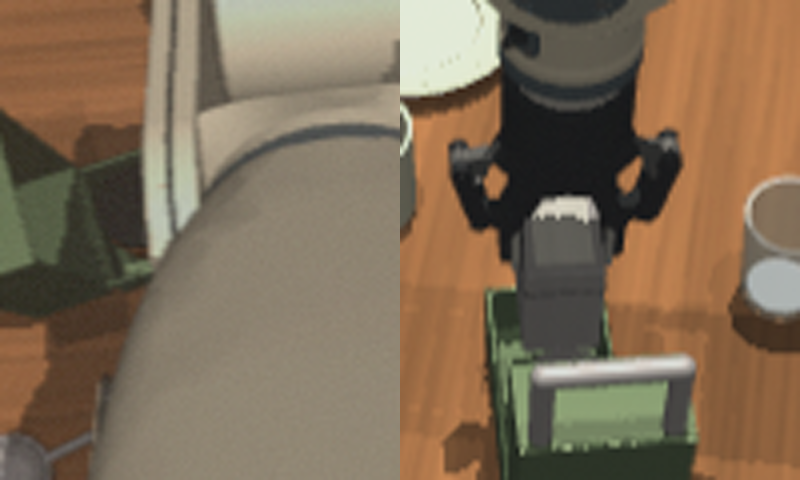

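The tin is held upright and aligned over the free end of the tray. Its front bottom edge is at about row 350 and columns 522–600 of the right crop. I'll compute the y of that edge and then lower it while watching the force.

```bash
python3 - <<'E'
from h import *; from vis import *
s=Cam(np.load("pics/side0.npz"))
for px in ((122,348),(200,352),(162,352)):
    P=s.atz((np.array(px)+.5)/4-.5+[265,150],.075)[:2]-C0; print("front edge",P@E_*1e3,P@U_*1e3)
p=cad(-.001,-.0632,0)[:2]
m.servo_line([*p,.118],rate=.12); log("a")   # bottom ~43: just inside rim
f=np.array(m.get_contact_force())
E
```

```text
front edge 25.429473342206393 -34.84484210753001
front edge -24.290952647626217 -28.229015843290018
front edge 0.06154385446616086 -29.947999089245826
a t 13.97 pos [0.5346 0.0334 0.1183] F [-0.2765  0.4014 -1.0428] w 0.0494 g 36.7
```

```bash
python3 - <<'E'
from h import *
p=cad(-.001,-.0632,0)[:2]
for z in (.105,.094,.084): m.servo_line([*p,z],rate=.08); log("pre")
lower(p,.084)
m.command_gripper(.084,30); log("open")
m.servo_line([*p,.2],rate=.25)
m.move_to(cad(.0,.0,.40),ori(YAW-np.pi/2) if 0 else ori(YAW+np.pi/2)); log("up")
m.command_gripper(.05); log("w")
im=snap("top","t5"); im2=snap("side","s5")
def crop(im,x,y,w,h,k): return cv2.resize(im[y:y+h,x:x+w],None,fx=k,fy=k,interpolation=cv2.INTER_CUBIC)
cv2.imwrite("pics/v5.png",np.hstack([crop(im,140,190,160,110,2.5),crop(im2,260,180,120,82,10/3)[:275]]) if 0 else np.hstack([crop(im,140,190,160,120,2.5),crop(im2,250,170,160,120,2.5)]))
E
```

```text
pre t 14.28 pos [0.5343 0.0334 0.105 ] F [-0.3962 -0.442  -1.4949] w 0.0493 g 36.7
pre t 14.56 pos [0.534  0.0334 0.0936] F [ 0.6144  0.4226 -2.5063] w 0.0493 g 36.7
pre t 14.83 pos [0.534  0.0334 0.0834] F [ 0.1522  0.398  -1.5718] w 0.0493 g 36.7
touch step 4 f0 -1.57 t 16.08 pos [0.5346 0.0334 0.0792] F [-0.9889 -0.0433  1.5479] w 0.0495 g 36.9
open t 16.52 pos [0.5345 0.0334 0.079 ] F [ 0.6421  0.4327 -1.2035] w 0.084 g 0.0
up t 18.47 pos [0.5199 0.0948 0.3985] F [ 0.6051  0.1451 -0.2439] w 0.084 g 0.0
w t 18.9 pos [0.5202 0.0949 0.3999] F [-1.1861  0.1555 -0.4748] w 0.0501 g 0.0
```

View pics/v5.png

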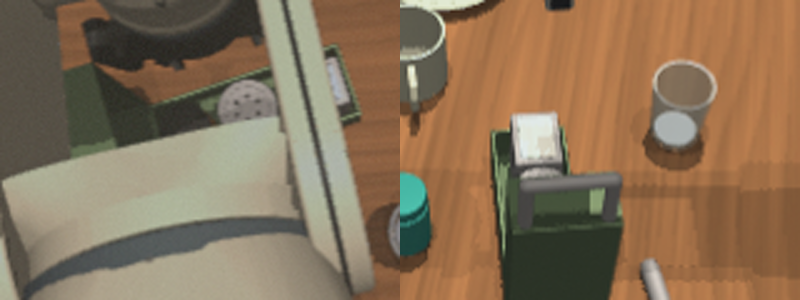

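Tin, shaker and jar stand in a row in the tray, with the tin top at (537,140) in the right crop, and the rest is untouched. Next, pinch the bar.

```bash
cat >>h.py <<'E'
RB=.2723
def bar(phi,dz=.003): return cad(.0005,.104-RB*np.cos(phi),.0505+RB*np.sin(phi)+dz)
E
python3 - <<'E'
from h import *
phi=1.733; b=bar(phi); print(b)
o=ori(YAW+np.pi/2)
for f in np.linspace(1.733,.15,6): assert m.solve_ik(bar(f),o) is not None
m.servo_line([*b[:2],.40],o,rate=.2); log("over")
m.servo_line(b,rate=.1); log("at bar")
m.command_gripper(.0,25); log("grip")
E
```

```text
[0.4851 0.2387 0.3222]
over t 19.89 pos [0.4852 0.2382 0.4   ] F [-0.1385 -1.0208 -0.1036] w 0.0502 g 0.0
at bar t 20.82 pos [0.4855 0.2389 0.3229] F [ 0.2693 -0.0273  0.3992] w 0.0504 g 0.0
grip t 21.24 pos [0.4853 0.2389 0.3228] F [ 0.0939 -0.7294  3.7305] w 0.011 g 24.3
```

```bash
python3 - <<'E'
from h import *
for f in np.linspace(1.733,.40,15)[1:]:
    m.servo_line(bar(f),rate=.06); F=np.array(m.get_contact_force())
    print(round(f,3),F,round(m.get_width(),4),round(m.get_time(),1))
    if np.linalg.norm(F)>20: print("STOP");break
im=snap("top","t6"); im2=snap("side","s6")
def crop(im,x,y,w,h,k): return cv2.resize(im[y:y+h,x:x+w],None,fx=k,fy=k,interpolation=cv2.INTER_CUBIC)
cv2.imwrite("pics/v6.png",np.hstack([crop(im,140,190,160,120,2.5),crop(im2,250,170,160,120,2.5)]))
E
```

```text
1.638 [1.5664 0.8429 5.4123] 0.0109 21.8
1.543 [5.0389 0.3905 1.4669] 0.011 22.4
1.447 [6.5601 0.8352 1.2407] 0.011 23.0
1.352 [6.66   0.3173 0.4914] 0.0109 23.6
1.257 [7.3274 2.1542 0.2745] 0.0113 24.2
1.162 [ 7.8213  1.4021 -0.3459] 0.011 24.7
1.066 [ 8.0556  1.4326 -1.3887] 0.0111 25.3
0.971 [ 8.1222  1.0734 -1.4616] 0.0109 25.9
0.876 [ 7.9641  2.0029 -1.5151] 0.0107 26.5
0.781 [ 8.9326  1.8847 -2.172 ] 0.0109 27.1
0.686 [ 7.5996  1.2576 -1.1764] 0.0112 27.7
0.59 [ 8.084   1.9077 -1.6013] 0.0109 28.2
0.495 [ 6.7952  2.0249 -0.8039] 0.0109 28.8
0.4 [ 6.7713  1.9617 -2.5951] 0.0109 29.4
```

View pics/v6.png

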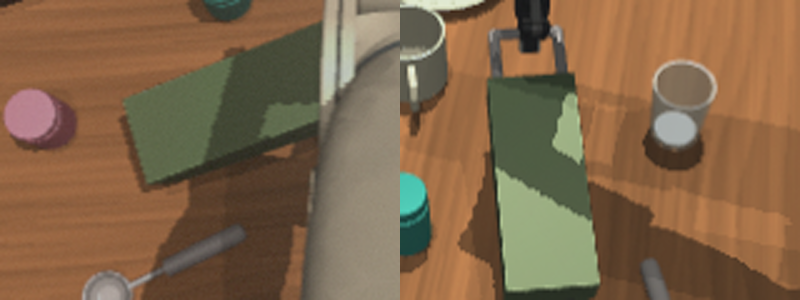

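The cover follows the fingers, nearly closed, with the bar in the pinch at (530,40) in the right crop. I'll finish in small steps until it seats.

```bash
python3 - <<'E'
from h import *
for f in [.33,.27,.22,.19,.175,.165,.155,.150,.145,.14,.135,.13,.125,.12]:
    m.servo_line(bar(f),rate=.04); F=np.array(m.get_contact_force())
    print(f,F,round(m.get_width(),4),round(m.get_time(),1),round(m.get_position()[2],4))
    if F[2]>9: print("seated");break
E
```

```text
0.33 [ 7.1023  2.4408 -2.2136] 0.0113 30.1 0.1413
0.27 [ 6.5903  2.1143 -1.7884] 0.0107 30.7 0.1257
0.22 [ 6.6948  2.4051 -2.206 ] 0.0111 31.2 0.1124
0.19 [ 6.6665  2.1599 -1.7301] 0.0109 31.5 0.1044
0.175 [ 6.2332  2.7008 -1.7904] 0.0112 31.8 0.1003
0.165 [ 7.0603  2.4316 -2.0719] 0.011 32.0 0.0976
0.155 [3.4593 3.6085 6.8228] 0.0108 32.3 0.0958
0.15 [ 0.9896  5.8044 16.2191] 0.0108 32.5 0.0953
seated
```

```bash
python3 - <<'E'
from h import *
m.command_gripper(.035); log("open")
p=np.array(m.get_position()); m.servo_line([*p[:2],.25],rate=.1); log("up")
m.move_to([.254,-.571,.253],[-3.0716,-.6528,.0004]); log("away")
im=snap("top","t7"); im2=snap("side","s7")
cv2.imwrite("pics/v7.png",np.hstack([cv2.resize(im,(400,300),interpolation=cv2.INTER_AREA),cv2.resize(im2[150:300,220:420],(400,300),interpolation=cv2.INTER_CUBIC)]))
E
```

```text
open t 32.9 pos [ 0.5595 -0.0654  0.0934] F [ 0.6457 -0.5144  0.1038] w 0.0347 g 0.0
up t 34.61 pos [ 0.5591 -0.0653  0.2493] F [0.668  0.1272 0.3604] w 0.0348 g 0.0
away t 36.73 pos [ 0.2546 -0.5706  0.2529] F [-0.5279 -0.0653  0.0942] w 0.0351 g 0.0
```

View pics/v7.png

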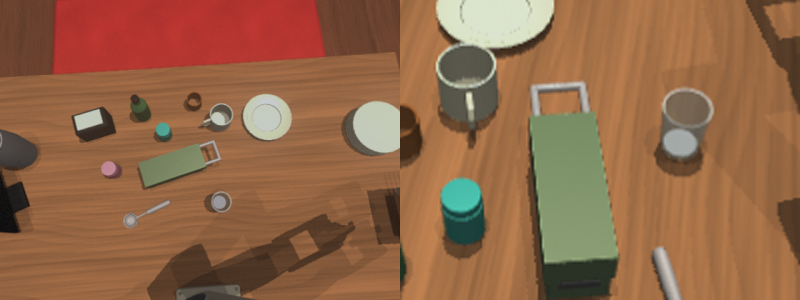

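The cover lies flat and closed, with its bar at (560,87) in the right crop. The other tableware is in its place and the arm is clear.

```bash
python3 -c "
from rig import manip as m
print(m.sign_off())"
```

```text
the job is handed in; nothing more can be done
None
```

The job is handed in at about 37 s: the shaker and tin stand upright in the caddy in a row with the jar, the cover was lowered under grip until fully closed, and the other tableware was left where it was.

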